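# Test a printer's roller limit switch and confirm it on the console

### The job

The 3D printer is in its limit-switch test. With closed fingertips lightly press down the roller of the roller-arm limit switch on the printer's front rail all the way and let it spring back up, then lightly press the square key on the control console fully down to confirm, let it come back up and withdraw. Pinch and lift nothing, and leave the plunger switch, the other keys, the knob, the print on the bed, the glue bottle and the scraper alone.

Things in the scene. Friction and masses are not known exactly. Their poses are not given: they have to be found in the camera images.
- roller_top (a point): Top of the white roller (18 mm diameter, 14 mm wide, its axle along the mount's x) at the free end of the steel arm of the roller-arm limit switch. The point moves with the arm; untouched it is 65 mm above the mount's underside, that is 105 mm above the table. Press straight down from above with the closed fingertips, centred on this point. Its z axis points up at rest.
- roller (a joint): Angle of the roller arm in rad: 0 up at rest, 0.25 pressed to its stop; the roller then is about 11 mm lower. Spring return: the roller starts to move at about 1.3 N and reaches the stop at about 3.6 N.
- roller_mount: Black housing of the roller switch with all it carries, fixed on the rail: 28 x 56 x 34 mm (x, y, z). Origin at the centre of its underside, on the rail's top, 40 mm above the table. Its y axis runs along the rail; the arm is hinged 22 mm to -y of the origin, 44 mm above the underside, and the roller is 23 mm to +y of the origin.
- plunger (a joint): Travel of the plunger of the other limit switch in m, 0 up, 0.006 pressed in. Leave alone.
- plunger_mount: Black housing of the other switch, the same size as the roller switch's, fixed on the same rail 140 mm from it (either may be the one on the left). Origin at the centre of its underside. In the middle of its top stands a white plunger 14 mm in diameter, its tip 60 mm above the underside. Leave alone.
- printer: Base of the printer, fixed. Origin on the table under the bed's centre. Dark bed plate 235 x 235 mm, its top 70 mm above the table; the front rail is 40 x 300 x 40 mm along y, centred 160 mm to -x of the origin.
- console: Black control console, fixed: 150 x 230 x 50 mm (x, y, z), origin at the centre of its underside. Three white keys in a row along y, 40 mm to -x of the origin and 65 mm apart: a square, a round and a long one, in any order. Behind them (+x) a raked screen to 85 mm above the table and a knob.
- square_key_top (a point): Centre of the top face of the square key, 24 x 24 mm, 12 mm proud of its black mounting plate; untouched it is 64 mm above the table. Moves with the key. Press straight down.
- square_key (a joint): Travel of the square key in m: 0 up, 0.008 fully down. Spring return: it starts to move at about 1.5 N and is fully down at about 5.5 N; its stop is hard, so press slowly.
- square_key_mount: Black mounting plate, 34 x 46 x 2 mm, of the square key, with the key it carries. Fixed on the console's top, origin at the centre of its underside, 50 mm above the table.
- round_key (a joint): Travel of the round key (26 mm diameter) in m, 0 up, 0.008 down. Leave alone.
- long_key (a joint): Travel of the long key (12 x 40 mm) in m, 0 up, 0.008 down. Leave alone.
- knob (a joint): Turn of the console's knob in rad, 0 as it starts, growing clockwise. Leave alone.
- print: White printed elbow, about 150 x 90 x 52 mm, lying loose on the bed; origin at the centre of its underside. Leave alone.
- glue: Glue bottle, 34 mm diameter, 95 mm high, standing loose on the table; origin at the centre of its underside. Leave alone.
- scraper: Scraper with a handle, about 190 x 50 x 18 mm, lying loose on the table; its blade at its +x end. Leave alone.

How it is judged:
On the way, in this order (a step that is already met when the one before it is completed fails the run):
1. the roller is pressed down to its stop by the fingers, the square key not pressed (value of joint roller above 0.22 rad and contact force between the fingers and roller_mount above 0.5 N and value of joint square_key below 0.001 m), for 0.05 s.
2. the roller has sprung back up, the square key not yet pressed (value of joint roller below 0.03 rad and value of joint square_key below 0.001 m), for 0.05 s.
3. the square key is pressed down (6.5 of its 8 mm) by the fingers, the roller up (value of joint square_key above 0.0065 m and contact force between the fingers and square_key_mount above 0.5 N and value of joint roller below 0.03 rad), for 0.05 s.
At the end, for the whole second after the job is handed in: The roller (below 0.03 rad) and the square key (below 1 mm) are up again after being pressed in that order; the plunger and the other keys are up (below 1 mm), the knob is not turned (below 0.15 rad), and the print, the glue bottle and the scraper rest within 12 mm of where they started (all of step 2 and value of joint each of round_key, long_key, plunger below 0.001 m and value of joint knob below 0.15 rad and distance of each of print, glue, scraper from where it was at the start of the episode below 0.012 m and linear speed of each of print, glue, scraper below 0.02 m/s); the robot touches nothing.
It fails at once if the roller switch or the square key is pressed harder than 30 N (contact force between any of the arm, the fingers and roller_mount above 30 N or contact force between any of the arm, the fingers and square_key_mount above 30 N).
It fails at once if another key or the plunger switch is pressed (2 mm) (value of joint any of round_key, long_key, plunger above 0.002 m).
It fails at once if the knob is turned (0.15 rad) (value of joint knob above 0.15 rad).
It fails at once if the print, the glue bottle or the scraper is lifted or shifted (12 mm) (distance of any of print, glue, scraper from where it was at the start of the episode above 0.012 m).
It also fails if it takes over 43 s, if anything falls off the work surface, if the arm or the gripper's body presses on something with over 40 N, if the wrist force passes 120 N, or if a joint passes its speed limit or range.

### The arm

A 6-joint arm with a two-finger parallel gripper is mounted at the origin on the work surface. World frame = base frame: x ahead of the robot, y to its left, z up, the work surface at z = 0. Lengths are in m, angles in rad, forces in N, time in s.
With the tool pointing down it reaches from about 0.375 to 0.9 m from the base axis. Payload 3.1 kg.
Tool frame: the origin (TCP) lies midway between the tips of the shut fingers; the grasp point (between the pads) lies 19 mm behind it; z points along the fingers, y is the line along which they close (so a half turn about z gives the same grasp; the last joint's range is limited). The gripper opens to 87 mm and grips with 3 to 60 N. Pads are 19 mm wide; open, the fingers measure 117 mm over their backs; the gripper's body (75 mm by 190 mm) begins 51 mm behind the grasp point.
Start: joints at [1.002, 0.527, 1.433, -0, 1.181, -0.178], TCP at [0.237, 0.578, 0.195] pointing down, gripper open.
Joint ranges: [-3.08, 3.08], [-0.75, 2.2], [0.22, 2.44], [-1.43, 4.57], [0, 2.65], [-2.85, 2.85]. Speed limits (rad/s): [2.79, 2.79, 3.14, 3.14, 3.14, 3.14].

### API

Orientations are given as a unit quaternion [x, y, z, w].
In Python, from rig import robot gives the robot as it stands.
- The arm moves only by the shell command python3 -m jog 'ROWS' [FORCE]. ROWS is a JSON object of lists of equal length, an entry for each row: "dp": the shift along the tool's x, y, z in mm, a list of three; "delta_rot": the turn, a rotation vector about the tool's x, y, z in rad, a list of three; "gripper": the opening, from -1 (shut) to 1 (fully open). A call has 1 to 12 rows; each row is the pose to reach, as a shift and turn from the pose commanded when the call began, along the tool's axes at that moment; what a row does not reach only later rows make up. A row lasts 1/10 s, in which the tool goes at most 50 mm and 8.59 degrees, less where a joint would pass 70% of its speed; a pose out of reach is approached as far as the arm can. A call with a gripper value outside its range is refused whole. The fingers move at their own pace and stop on an object; FORCE is the grip in N (left out, the last holds). Time passes only in rows, so rows that repeat a pose let the fingers close. It gives the time, the measured TCP pose, the force, the opening and the grip force at its end, in the units of the state.
- robot.get_obs(): the state, without advancing time (a new reading comes with each control period).
- robot.camera(name): name is "scene" or "top"; returns the picture (480x640x3 uint8, red, green, blue); there is no depth.
- robot.camera_model(name): a dict with "fx", "fy", "cx", "cy" (pixels), "xyz" and "orientation" of the camera in the world. Camera axes: x right, y down, z forward; pixel columns grow to the right and rows downward; lengths in m; the calibration is good to about 2 mm. A picture is of the moment at which its call begins. camera_model takes no time and is no camera call.
- robot.hand_in(): hands the job in; it is judged then, once.
Trained networks look in the newest picture that a camera, given by its name, has taken for a name from the list of things; names that differ only in an ending like _2 or _b are one class to them, and where a whole thing is asked for, a point or a joint stands for the part that bears it (a point fixed in the world has none). Each returns a list of dicts, best first, with "score" (0 to 1); they miss things now and then, are a little off and sometimes report something else, mostly with a low value. They report only what shows in the picture. A call takes as long as a camera call.
- robot.search_frame(name, camera): "rect" ([left, top, right, bottom] in pixels, round what is visible of it).
The state is a dict: "time": time; "q": joint angles; "joint_velocities": joint speeds; "joint_torque": joint torques, N m; "position": TCP position; "tool_rot": TCP orientation; "ft_force": force on the tool from outside, world axes, zero at the start; "moment": the same for the moment, N m; "grip_width": finger opening in m; "grip_force": force on a finger pad.
Only numpy, scipy, OpenCV 4.12 (cv2) and the standard library are available. Lean on these libraries where they do the work, as an engineer would, in place of code of your own. Each camera call takes 0.05 s, during which the arm holds its last target. There are 200 camera calls.

## Working session

There is one attempt and no reset: what is moved stays moved. The work goes in short steps, Python scripts to look and compute and a shell command to move; the robot and the scene stay as the last step left them, time stands still between calls to the robot, and variables do not carry over. Pictures are saved under pics/ and viewed, at most 10 in all, crops included, and the job is handed in when it is done.

```bash
mkdir -p pics
python3 - <<'E'
from rig import robot
import cv2
o=robot.get_obs();print(o['time'],o['position'],o['tool_rot'],o['ft_force'],o['grip_width'])
for c in('scene','top'):
    im=robot.camera(c);cv2.imwrite(f'pics/{c}0.png',im[:,:,::-1]);print(c,robot.camera_model(c))
    for n in('roller_top','roller_mount','plunger_mount','square_key_top','square_key_mount','round_key','long_key','console'):
        print(n,[(round(d['score'],2),[round(v,1) for v in d['rect']]) for d in robot.search_frame(n,c)[:3]])
E
```

```text
0.0 [0.23706216 0.5774583  0.19399222] [ 1.93672236e-01  9.81065723e-01 -9.86285940e-04 -3.74317290e-04] [-0.48818399 -0.13136667  0.03667474] 0.0867717638686339
scene {'fx': 469.01122115056484, 'fy': 469.01122115056484, 'cx': 322.365489481276, 'cy': 232.90600306629497, 'xyz': array([ 1.01516039, -0.70468956,  0.68944834]), 'orientation': array([ 0.85457801,  0.26071782, -0.1258278 , -0.43114964])}
roller_top []
roller_mount [(0.73, [298.3, 185.2, 319.1, 216.2]), (0.18, [152.0, 258.4, 296.0, 373.4])]
plunger_mount [(0.59, [325.8, 165.2, 348.8, 191.8])]
square_key_top [(0.56, [174.8, 296.5, 193.5, 307.7]), (0.42, [169.9, 297.5, 199.8, 315.2])]
square_key_mount [(0.63, [168.6, 296.6, 198.5, 317.5])]
round_key [(0.4, [152.4, 257.2, 296.2, 374.8])]
long_key [(0.55, [200.6, 278.4, 220.2, 291.3])]
console [(0.94, [150.2, 257.2, 297.2, 375.7])]
top {'fx': 477.8755572494928, 'fy': 477.8755572494928, 'cx': 315.4988794057684, 'cy': 247.56257068375763, 'xyz': array([ 0.54537117, -0.05277043,  0.9766313 ]), 'orientation': array([-0.70150846,  0.71190585, -0.0120054 ,  0.03052551])}
roller_top [(0.79, [237.7, 320.7, 268.6, 329.5])]
roller_mount [(0.61, [461.7, 314.7, 485.7, 332.9]), (0.55, [234.9, 317.2, 272.8, 334.9])]
plunger_mount [(0.67, [169.4, 316.2, 203.2, 335.2]), (0.18, [328.4, 222.5, 340.8, 243.5])]
square_key_top [(0.65, [466.3, 315.9, 481.7, 327.9])]
square_key_mount [(0.71, [175.1, 217.6, 251.1, 288.7]), (0.67, [460.5, 312.0, 488.5, 332.7]), (0.36, [239.5, 322.0, 268.8, 333.2])]
round_key [(0.63, [399.6, 304.5, 413.3, 317.3])]
long_key [(0.54, [430.7, 311.8, 451.2, 322.5])]
console [(0.88, [371.8, 249.8, 507.4, 346.2])]
```

View pics/scene0.png

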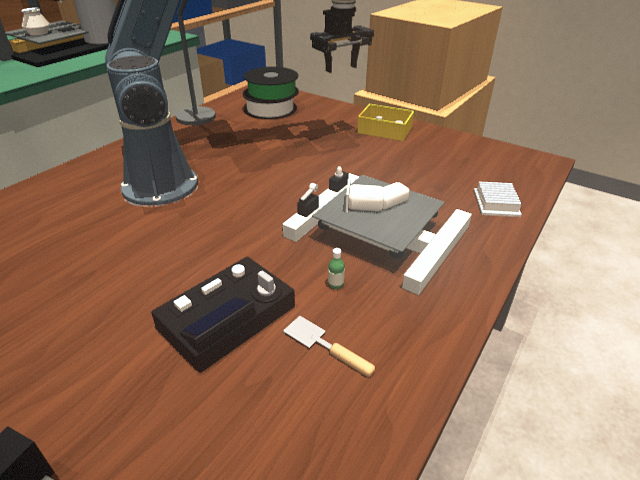

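View pics/top0.png

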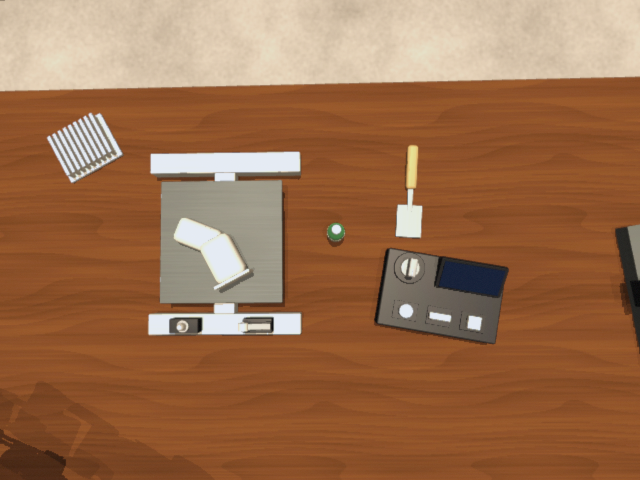

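Run:
```python
import cv2,numpy as np
a=cv2.imread('pics/scene0.png');b=cv2.imread('pics/top0.png')
f=lambda im,x,y,w,h,s:cv2.resize(im[y:y+h,x:x+w],None,fx=s,fy=s,interpolation=cv2.INTER_CUBIC)
k=[f(a,285,160,64,48,6),f(a,160,270,64,48,6),f(b,220,302,64,48,6),f(b,440,297,64,48,6)]
cv2.imwrite('pics/crop.png',np.vstack([np.hstack(k[:2]),np.hstack(k[2:])]))
```

```text
(no output)
```

View pics/crop.png

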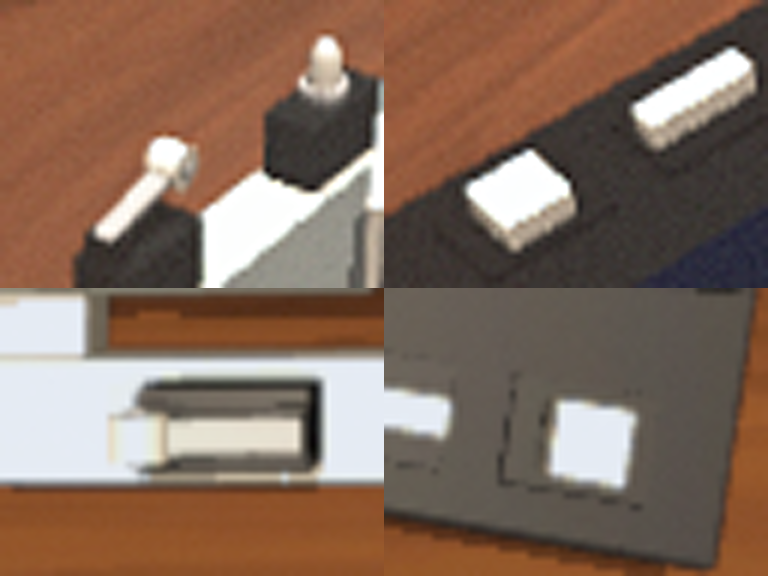

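The scene view shows the roller-arm switch as the nearer one, with the roller at about (313,184). The plunger switch is behind it at (338,172), and the square key at the console's near end at (182,302). In the top view the roller is at about (243,327), the plunger at (182,326), the square key at (475,323), the long key at (440,317) and the round key at (406,311).

```bash
cat > h.py <<'E'
import numpy as np
from rig import robot
from scipy.spatial.transform import Rotation as R
def ray(c,uv):
    m=robot.camera_model(c);d=R.from_quat(m['orientation']).apply([(uv[0]-m['cx'])/m['fx'],(uv[1]-m['cy'])/m['fy'],1])
    return np.array(m['xyz']),d/np.linalg.norm(d)
def tri(s,t):
    A=0;b=0
    for o,d in(s,t):
        P=np.eye(3)-np.outer(d,d);A=A+P;b=b+P@o
    p=np.linalg.solve(A,b);return p,[np.linalg.norm((np.eye(3)-np.outer(d,d))@(p-o)) for o,d in(s,t)]
def plane(c,uv,z):
    o,d=ray(c,uv);return o+d*(z-o[2])/d[2]
E
python3 - <<'E'
from h import *
for n,s,t,z in(('roller',(312.6,184.2),(242.7,326.7),.1),('key',(182.4,301.6),(474.4,322.6),.064),('long',(210.3,285.2),(439.8,316.6),.064)):
    print(n,tri(ray('scene',s),ray('top',t)),plane('scene',s,z),plane('top',t,z))
a=plane('top',(149,324),.04);b=plane('top',(301,323.5),.04);print('rail ends',a,b)
o=robot.get_obs();r=R.from_quat(o['tool_rot']);print(r.as_matrix())
p=o['position']
for q in([.39,.1,.2],[.39,-.38,.2]): print(r.inv().apply(np.array(q)-p)*1000)
E
```

```text
roller (array([0.45584432, 0.10369954, 0.1057534 ]), [np.float64(0.00034445273898736916), np.float64(0.0003444527389873884)]) [0.45005464 0.11145629 0.1       ] [0.45553469 0.10493537 0.1       ]
key (array([ 0.45526418, -0.32573352,  0.06227859]), [np.float64(0.0010833169953263885), np.float64(0.0010833169953264389)]) [ 0.45783804 -0.32625862  0.064     ] [ 0.4546205  -0.32599178  0.064     ]
long (array([ 0.46618906, -0.26255564,  0.0607234 ]), [np.float64(0.00013134281524763695), np.float64(0.00013134281524749522)]) [ 0.46892856 -0.26492305  0.064     ] [ 0.46657248 -0.26171631  0.064     ]
rail ends [0.45670201 0.30049241 0.04      ] [0.45429759 0.00168519 0.04      ]
[[-9.24989392e-01  3.79992926e-01 -5.59437867e-06]
 [ 3.79992926e-01  9.24989392e-01  1.09572186e-05]
 [ 9.33840650e-06  8.00948669e-06 -1.00000000e+00]]
[-322.79466328 -384.26845871   -5.03998009]
[-505.19126786 -828.26336702   -5.04523955]
```

```bash
python3 -m jog '{"dp":[[-15,-14,0],[-45,-42,0],[-80,-75,0],[-115,-107,0],[-150,-140,0],[-190,-177,0],[-230,-214,0],[-270,-251,0],[-310,-288,0],[-345,-320,0],[-370,-344,0],[-382,-355,0]],"delta_rot":[[0,0,0],[0,0,0],[0,0,0],[0,0,0],[0,0,0],[0,0,0],[0,0,0],[0,0,0],[0,0,0],[0,0,0],[0,0,0],[0,0,0]],"gripper":[-1,-1,-1,-1,-1,-1,-1,-1,-1,-1,-1,-1]}' 10
python3 - <<'E'
from h import *
o=robot.get_obs();r=R.from_quat(o['tool_rot']);print(o['time'],o['position'],o['ft_force'],o['grip_width'],r.inv().apply(np.array([.4555,.104,.105])-o['position'])*1000)
E
```

```text
time: 2.1
position: [0.4587, 0.1006, 0.1954]
tool_rot: [0.196, 0.981, -0.0, 0.002]
ft_force: [0.0, -0.5, -0.8]
grip_width: 0.0023
grip_force: 0.0
2.1 [0.45868779 0.10059085 0.19543472] [ 0.02743457 -0.45932863 -0.81859176] 0.002287374191288549 [ 4.55037437  1.92356584 90.42022557]
```

```bash
python3 -m jog '{"dp":[[0,0,15],[0,0,40],[0,0,60],[0,0,70],[0,0,72],[0,0,72],[0,0,72]],"delta_rot":[[0,0,0],[0,0,0],[0,0,0],[0,0,0],[0,0,0],[0,0,0],[0,0,0]],"gripper":[-1,-1,-1,-1,-1,-1,-1]}'
python3 - <<'E'
from h import *
import cv2
o=robot.get_obs();r=R.from_quat(o['tool_rot']);print(o['time'],o['position'],o['ft_force'],o['grip_width'],r.inv().apply(np.array([.4555,.104,.105])-o['position'])*1000)
f=lambda im,x,y,w,h,s:cv2.resize(im[y:y+h,x:x+w],None,fx=s,fy=s,interpolation=cv2.INTER_CUBIC)
a=robot.camera('scene');b=robot.camera('top')
cv2.imwrite('pics/c1.png',np.hstack([f(a,280,140,80,80,5),f(b,205,280,80,80,5)])[:,:,::-1])
E
```

```text
time: 2.8
position: [0.4567, 0.1047, 0.1238]
tool_rot: [0.194, 0.981, 0.0, 0.001]
ft_force: [0.4, 0.4, -0.5]
grip_width: 0.0005
grip_force: 0.0
2.8 [0.45673482 0.10469571 0.12375085] [ 0.37158558  0.44887255 -0.47818358] 0.0005492317137423673 [ 0.91231127 -1.12553186 18.74843659]
```

View pics/c1.png

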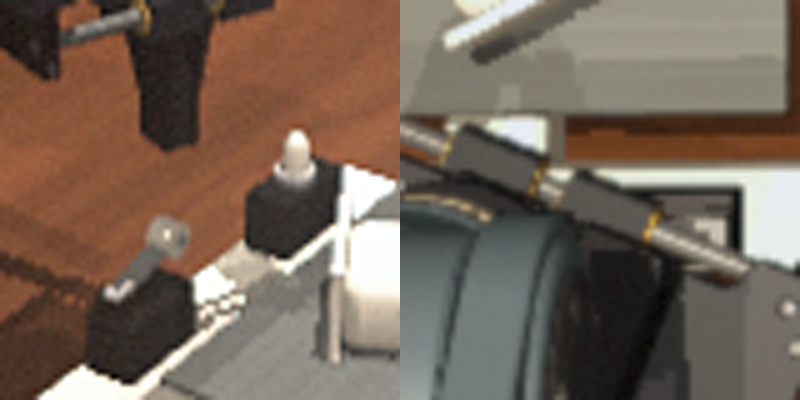

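The left half shows the shut fingertips directly above the roller, with the tip at about (314,170) and the roller at about (314,184). The arm hides the roller in the top view. I'll press slowly.

```bash
python3 -m jog '{"dp":[[1,-1,8],[1,-1,15],[1,-1,18],[1,-1,20],[1,-1,22],[1,-1,24],[1,-1,26],[1,-1,27],[1,-1,27]],"delta_rot":[[0,0,0],[0,0,0],[0,0,0],[0,0,0],[0,0,0],[0,0,0],[0,0,0],[0,0,0],[0,0,0]],"gripper":[-1,-1,-1,-1,-1,-1,-1,-1,-1]}'; python3 -m jog '{"dp":[[0,0,1],[0,0,2],[0,0,2]],"delta_rot":[[0,0,0],[0,0,0],[0,0,0]],"gripper":[-1,-1,-1]}'
```

```text
time: 3.8
position: [0.4546, 0.104, 0.0958]
tool_rot: [0.194, 0.981, -0.0, -0.0]
ft_force: [0.4, 0.4, 1.0]
grip_width: 0.0007
grip_force: 0.0
time: 4.1
position: [0.4545, 0.1041, 0.0939]
tool_rot: [0.194, 0.981, -0.0, -0.0]
ft_force: [0.3, -0.2, -0.1]
grip_width: 0.0005
grip_force: 0.0
```

```bash
for i in 1; do python3 -m jog '{"dp":[[0,0,1],[0,0,1]],"delta_rot":[[0,0,0],[0,0,0]],"gripper":[-1,-1]}' | grep -E 'posi|force:'; done
python3 - <<'E'
from h import *
import cv2
f=lambda im,x,y,w,h,s:cv2.resize(im[y:y+h,x:x+w],None,fx=s,fy=s,interpolation=cv2.INTER_CUBIC)
F=[]
for i in range(6):
    a=robot.camera('scene');o=robot.get_obs();F.append(o['ft_force'][2])
print(np.round(F,2),o['position'])
cv2.imwrite('pics/c2.png',f(a,270,140,90,90,6)[:,:,::-1])
E
```

```text
position: [0.4545, 0.104, 0.0929]
ft_force: [0.3, 0.7, -0.7]
grip_force: 0.0
[-0.38  0.08  0.67 -0.57 -0.33  0.36] [0.4546261  0.10402303 0.09296967]
```

View pics/c2.png

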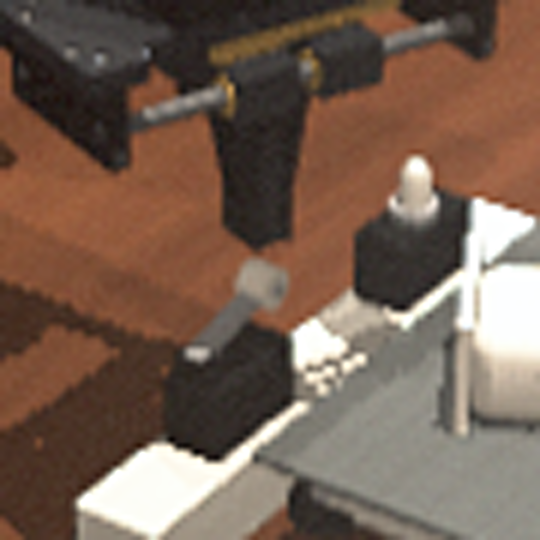

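Crop c2 shows the fingertips at (314,181), still about 2.5 px above the roller top at (314,184), which is at rest. There is no contact, so I'll compare the TCP projection with the image.

Run:
```python
from h import *
import cv2
def proj(c,p):
    m=robot.camera_model(c);q=R.from_quat(m['orientation']).inv().apply(np.array(p)-m['xyz']);return q[0]/q[2]*m['fx']+m['cx'],q[1]/q[2]*m['fy']+m['cy']
p=robot.get_obs()['position']
print(proj('scene',p),'roller est',proj('scene',[.4555,.104,.105]))
for d in np.eye(3)*.01: print(np.array(proj('scene',p+d))-proj('scene',p))
for c in('scene','top'):
    if c=='top': robot.camera(c)
    for n in('roller_top','roller_mount'):print(c,n,[(round(d['score'],2),[round(v,1) for v in d['rect']]) for d in robot.search_frame(n,c)[:3]])
b=robot.camera('top');cv2.imwrite('pics/c3.png',cv2.resize(b[290:350,200:290],None,fx=6,fy=6,interpolation=cv2.INTER_CUBIC)[:,:,::-1])
```

```text
(np.float64(312.41954504258007), np.float64(188.52069418075823)) roller est (np.float64(312.6963157648085), np.float64(184.3712164218615))
[3.38356164 1.21469837]
[ 2.31390295 -1.74554866]
[-0.01191018 -3.53604034]
scene roller_top [(0.6, [299.4, 184.4, 318.2, 198.8])]
scene roller_mount [(0.75, [298.6, 185.5, 322.0, 216.3]), (0.55, [332.0, 248.1, 348.3, 286.9])]
top roller_top []
top roller_mount [(0.48, [255.6, 317.0, 272.1, 327.9])]
```

View pics/c3.png

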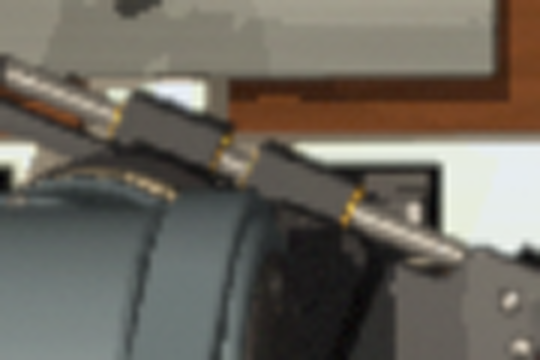

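The TCP projects about 7 px (20 mm) below the visible fingertips, while the column still lines up laterally. So the real tips sit higher than the reported TCP, and I'll find contact by force.

```bash
cat > fz.py <<'E'
from h import *
F=[];
for i in range(6): robot.camera('scene');o=robot.get_obs();F.append(o['ft_force'])
print(round(o['time'],2),np.round(o['position'],4),'F',np.round(np.mean(F,0),2),'grip',round(o['grip_width'],4),[[round(v,1) for v in d['rect']] for d in robot.search_frame('roller_top','scene')[:1]])
E
python3 -m jog '{"dp":[[0,0,2],[0,0,4],[0,0,5],[0,0,5]],"delta_rot":[[0,0,0],[0,0,0],[0,0,0],[0,0,0]],"gripper":[-1,-1,-1,-1]}' >/dev/null; python3 fz.py
python3 -m jog '{"dp":[[0,0,1],[0,0,2],[0,0,3],[0,0,3]],"delta_rot":[[0,0,0],[0,0,0],[0,0,0],[0,0,0]],"gripper":[-1,-1,-1,-1]}' >/dev/null; python3 fz.py
python3 -m jog '{"dp":[[0,0,1],[0,0,2],[0,0,3],[0,0,3]],"delta_rot":[[0,0,0],[0,0,0],[0,0,0],[0,0,0]],"gripper":[-1,-1,-1,-1]}' >/dev/null; python3 fz.py
```

```text
5.6 [0.4546 0.104  0.088 ] F [0.26 0.26 0.26] grip 0.0004 [[299.2, 182.1, 321.5, 197.4]]
6.35 [0.4546 0.104  0.085 ] F [-0.28  0.05  0.14] grip 0.0009 [[300.0, 181.4, 316.6, 199.3]]
7.1 [0.4546 0.104  0.082 ] F [ 0.12  0.2  -0.36] grip 0.0004 [[299.0, 183.7, 320.4, 199.9]]
```

Run:
```python
from h import *
import cv2
a=robot.camera('scene')
cv2.imwrite('pics/c4.png',cv2.resize(a[155:215,280:360],None,fx=10,fy=10,interpolation=cv2.INTER_CUBIC)[:,:,::-1])
```

```text
(no output)
```

View pics/c4.png

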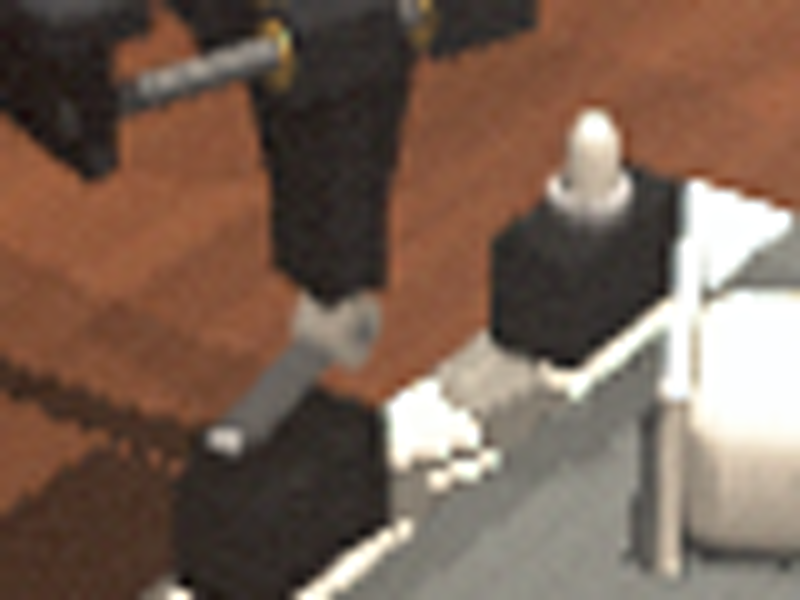

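Crop c4 shows the tip's front corner at (312.5,185) just covering the back of the roller top at (313,184). The arm isn't deflected, so the tips are directly above it by a few mm. I'll continue down.

```bash
python3 -m jog '{"dp":[[0,0,1],[0,0,2],[0,0,3],[0,0,3]],"delta_rot":[[0,0,0],[0,0,0],[0,0,0],[0,0,0]],"gripper":[-1,-1,-1,-1]}' >/dev/null; python3 fz.py
python3 -m jog '{"dp":[[0,0,1],[0,0,2],[0,0,3],[0,0,3]],"delta_rot":[[0,0,0],[0,0,0],[0,0,0],[0,0,0]],"gripper":[-1,-1,-1,-1]}' >/dev/null; python3 fz.py
```

```text
7.9 [0.4547 0.104  0.079 ] F [-0.29 -0.13  0.06] grip 0.0004 [[330.5, 247.7, 351.1, 289.1]]
8.65 [0.4548 0.1041 0.076 ] F [0.16 2.24 2.58] grip 0.0009 [[298.5, 186.6, 319.0, 200.9]]
```

Run:
```python
from h import *
import cv2
a=robot.camera('scene')
cv2.imwrite('pics/c5.png',cv2.resize(a[165:210,290:350],None,fx=13,fy=13,interpolation=cv2.INTER_CUBIC)[:,:,::-1])
```

```text
(no output)
```

View pics/c5.png

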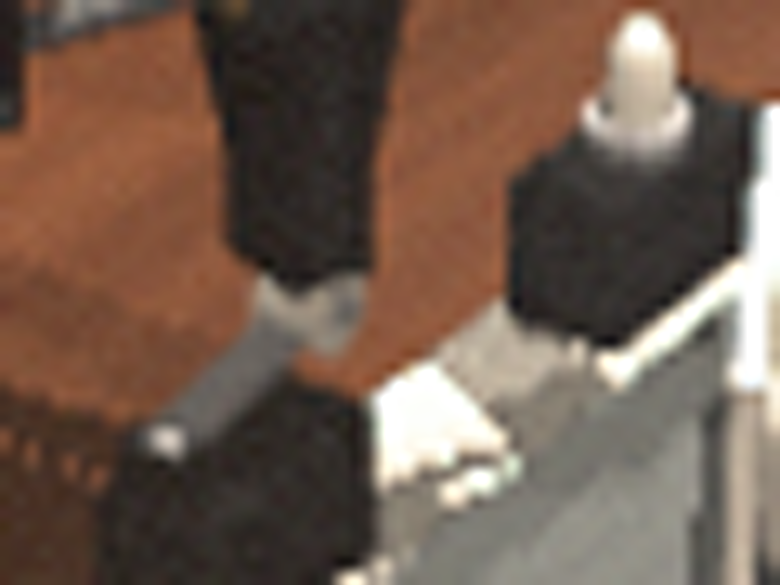

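Crop c5 shows the tips touching the roller at about (313.5,187), now slightly lowered. The +y side force suggests I'm a little off to +y, so I'll lift, shift by (+3,-3) mm and press again.

```bash
python3 -m jog '{"dp":[[0,0,-4],[-2,-1,-6],[-4,-2,-6],[-4,-2,-4],[-4,-2,-2],[-4,-2,-1],[-4,-2,0],[-4,-2,0]],"delta_rot":[[0,0,0],[0,0,0],[0,0,0],[0,0,0],[0,0,0],[0,0,0],[0,0,0],[0,0,0]],"gripper":[-1,-1,-1,-1,-1,-1,-1,-1]}' >/dev/null; python3 fz.py
python3 -m jog '{"dp":[[0,0,1],[0,0,2],[0,0,3],[0,0,3]],"delta_rot":[[0,0,0],[0,0,0],[0,0,0],[0,0,0]],"gripper":[-1,-1,-1,-1]}' >/dev/null; python3 fz.py
```

```text
9.85 [0.4575 0.1008 0.076 ] F [-0.03  2.11  2.14] grip 0.0009 []
10.6 [0.4576 0.1006 0.073 ] F [0.05 1.86 2.56] grip 0.0002 [[300.7, 188.6, 319.9, 198.5]]
```

```bash
python3 -m jog '{"dp":[[0,0,1],[0,0,2],[0,0,3],[0,0,3]],"delta_rot":[[0,0,0],[0,0,0],[0,0,0],[0,0,0]],"gripper":[-1,-1,-1,-1]}' >/dev/null; python3 fz.py
python3 -m jog '{"dp":[[0,0,1],[0,0,2],[0,0,3],[0,0,3]],"delta_rot":[[0,0,0],[0,0,0],[0,0,0],[0,0,0]],"gripper":[-1,-1,-1,-1]}' >/dev/null; python3 fz.py
```

```text
11.35 [0.4576 0.1007 0.07  ] F [0.22 1.8  3.19] grip 0.0004 [[302.3, 189.4, 320.0, 196.7]]
12.1 [0.4576 0.1006 0.067 ] F [0.18 2.5  3.62] grip 0.0005 [[300.9, 190.1, 319.3, 199.8]]
```

Near the stop. I'll go on in 1 mm steps until the force climbs sharply.

```bash
python3 -m jog '{"dp":[[0,0,0.5],[0,0,1],[0,0,1]],"delta_rot":[[0,0,0],[0,0,0],[0,0,0]],"gripper":[-1,-1,-1]}' >/dev/null; python3 fz.py
python3 -m jog '{"dp":[[0,0,0.5],[0,0,1],[0,0,1]],"delta_rot":[[0,0,0],[0,0,0],[0,0,0]],"gripper":[-1,-1,-1]}' >/dev/null; python3 fz.py
```

```text
12.75 [0.4576 0.1007 0.0659] F [0.13 2.52 3.87] grip 0.0003 []
13.4 [0.4577 0.1007 0.0655] F [-1.2   3.1   9.15] grip 0.0007 [[340.4, 168.8, 340.4, 170.5]]
```

Force jumped to 9 N at the stop, so the roller is fully pressed. Tip offset is about 28 mm above the reported TCP. Lift, then move above the square key.

```bash
python3 -m jog '{"dp":[[0,0,-4],[0,0,-9],[0,0,-15],[0,0,-30],[0,0,-55],[0,0,-75],[0,0,-80],[0,0,-80]],"delta_rot":[[0,0,0],[0,0,0],[0,0,0],[0,0,0],[0,0,0],[0,0,0],[0,0,0],[0,0,0]],"gripper":[-1,-1,-1,-1,-1,-1,-1,-1]}' >/dev/null; python3 fz.py
python3 -m jog '{"dp":[[-5,-12,0],[-16,-40,0],[-32,-79,0],[-50,-124,0],[-68,-168,0],[-86,-213,0],[-104,-257,0],[-122,-302,0],[-138,-341,0],[-152,-376,0],[-160,-395,0],[-160,-395,0]],"delta_rot":[[0,0,0],[0,0,0],[0,0,0],[0,0,0],[0,0,0],[0,0,0],[0,0,0],[0,0,0],[0,0,0],[0,0,0],[0,0,0],[0,0,0]],"gripper":[-1,-1,-1,-1,-1,-1,-1,-1,-1,-1,-1,-1]}'
python3 -m jog '{"dp":[[0,0,15],[0,0,40],[0,0,60],[0,0,68],[0,0,68]],"delta_rot":[[0,0,0],[0,0,0],[0,0,0],[0,0,0],[0,0,0]],"gripper":[-1,-1,-1,-1,-1]}' 
python3 fz.py
python3 - <<'E'
from h import *
import cv2
a=robot.camera('scene');b=robot.camera('top')
f=lambda im,x,y,w,h,s:cv2.resize(im[y:y+h,x:x+w],None,fx=s,fy=s,interpolation=cv2.INTER_CUBIC)
cv2.imwrite('pics/c6.png',np.hstack([f(a,140,255,80,80,5),f(b,430,270,80,80,5)])[:,:,::-1])
o=robot.get_obs();print(R.from_quat(o['tool_rot']).inv().apply(np.array([.4555,-.326,.036])-o['position'])*1000)
E
```

```text
14.55 [0.4568 0.1006 0.144 ] F [-0.33  0.16 -0.04] grip 0.0004 [[301.3, 182.9, 318.4, 199.2]]
time: 15.8
position: [0.4552, -0.3287, 0.1447]
tool_rot: [0.195, 0.981, -0.001, 0.0]
ft_force: [0.1, 1.4, 0.5]
grip_width: 0.0005
grip_force: 0.0
time: 16.3
position: [0.4546, -0.3232, 0.0759]
tool_rot: [0.193, 0.981, 0.001, -0.002]
ft_force: [0.2, -0.2, 0.4]
grip_width: 0.0004
grip_force: 0.0
16.6 [ 0.456  -0.3259  0.078 ] F [0.04 0.47 0.49] grip 0.0005 [[299.6, 182.5, 320.8, 199.9]]
[ 0.0988583  -0.23510624 41.52881603]
```

View pics/c6.png

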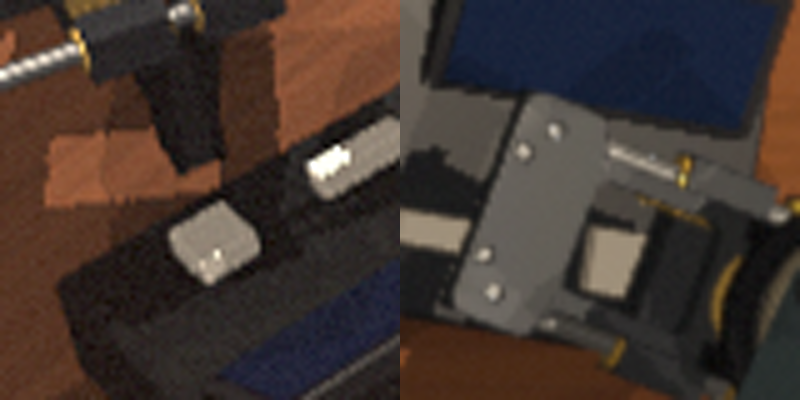

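Run:
```python
from h import *
def proj(c,p):
    m=robot.camera_model(c);q=R.from_quat(m['orientation']).inv().apply(np.array(p)-m['xyz']);return np.round([q[0]/q[2]*m['fx']+m['cx'],q[1]/q[2]*m['fy']+m['cy']],1)
p=robot.get_obs()['position']
for dz in (.0275,): 
  for dx,dy in((0,0),(.01,0),(0,-.01)): print(proj('scene',p+[dx,dy,dz]),proj('top',p+[dx,dy,dz]))
q=np.array([.4546,.104,.076+.0275]);print('roller tip pred',proj('scene',q))
```

```text
[177.9 284.8] [481.2 324.2]
[181.8 286.9] [481.1 318.6]
[173.7 287.9] [486.9 324.2]
roller tip pred [312.4 184.8]
```

The roller is back up. Crop c6 shows the tips over the square key, at (179,288) in scene against a prediction of (178,285), well inside its 24 mm face. Descending.

```bash
python3 -m jog '{"dp":[[0,0,12],[0,0,24],[0,0,32],[0,0,36],[0,0,38],[0,0,38]],"delta_rot":[[0,0,0],[0,0,0],[0,0,0],[0,0,0],[0,0,0],[0,0,0]],"gripper":[-1,-1,-1,-1,-1,-1]}' >/dev/null; python3 fz.py
python3 -m jog '{"dp":[[0,0,1],[0,0,2],[0,0,3],[0,0,4],[0,0,4]],"delta_rot":[[0,0,0],[0,0,0],[0,0,0],[0,0,0],[0,0,0]],"gripper":[-1,-1,-1,-1,-1]}' >/dev/null; python3 fz.py
```

```text
17.65 [ 0.4556 -0.3257  0.0393] F [-0.02  0.24  0.33] grip 0.0005 []
18.5 [ 0.4555 -0.3255  0.035 ] F [-0.39  0.23  2.34] grip 0.0005 [[301.7, 181.4, 319.5, 198.2]]
```

```bash
python3 -m jog '{"dp":[[0,0,1],[0,0,2],[0,0,3],[0,0,4],[0,0,4]],"delta_rot":[[0,0,0],[0,0,0],[0,0,0],[0,0,0],[0,0,0]],"gripper":[-1,-1,-1,-1,-1]}' >/dev/null; python3 fz.py
python3 -m jog '{"dp":[[0,0,0.5],[0,0,1],[0,0,1.5],[0,0,2],[0,0,2]],"delta_rot":[[0,0,0],[0,0,0],[0,0,0],[0,0,0],[0,0,0]],"gripper":[-1,-1,-1,-1,-1]}' >/dev/null; python3 fz.py
```

```text
19.35 [ 0.4555 -0.3256  0.031 ] F [-0.55  0.22  4.2 ] grip 0.0006 [[300.4, 181.2, 318.0, 199.3]]
20.2 [ 0.4555 -0.3256  0.029 ] F [-0.28  0.63  5.76] grip 0.0006 [[298.7, 180.2, 318.9, 198.4]]
```

```bash
python3 -m jog '{"dp":[[0,0,0.3],[0,0,0.6],[0,0,0.8],[0,0,0.8]],"delta_rot":[[0,0,0],[0,0,0],[0,0,0],[0,0,0]],"gripper":[-1,-1,-1,-1]}' >/dev/null; python3 fz.py
```

```text
20.95 [ 0.4555 -0.3256  0.0288] F [-1.15  0.56  9.16] grip 0.0004 [[299.8, 180.5, 322.0, 196.8]]
```

The key's hard stop is reached at 9 N. Withdraw.

```bash
python3 -m jog '{"dp":[[0,0,-3],[0,0,-8],[0,0,-14],[0,0,-30],[0,0,-55],[0,0,-85],[0,0,-105],[0,0,-110],[0,0,-110],[0,0,-110]],"delta_rot":[[0,0,0],[0,0,0],[0,0,0],[0,0,0],[0,0,0],[0,0,0],[0,0,0],[0,0,0],[0,0,0],[0,0,0]],"gripper":[-1,-1,-1,-1,-1,-1,-1,-1,-1,-1]}' >/dev/null; python3 fz.py
python3 - <<'E'
from h import *
import cv2
a=robot.camera('scene');cv2.imwrite('pics/end.png',a[:,:,::-1])
E
```

```text
22.3 [ 0.4551 -0.3252  0.1373] F [-0.17 -0.31 -0.23] grip 0.0007 [[300.4, 184.2, 318.1, 199.0]]
```

View pics/end.png

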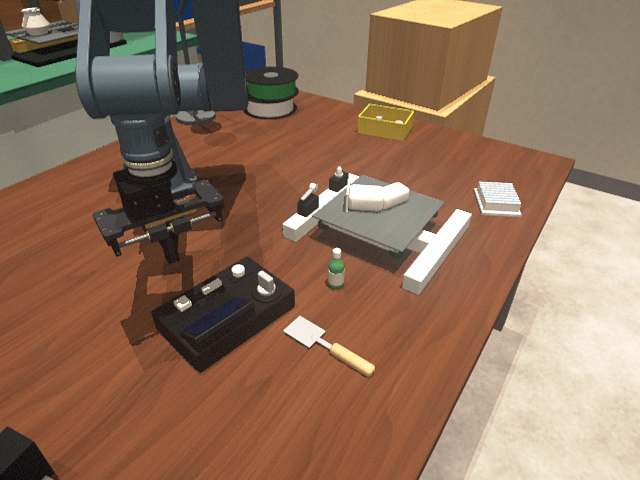

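The arm is clear at about (170,255). The roller at (313,184) and the key at (182,302) are up, and everything else is where it started.

```bash
python3 -c "
from rig import robot
print(robot.hand_in())"
```

```text
the job is handed in; nothing more can be done
None
```

I pressed the roller to its stop and let it spring back, then pressed the square key fully down and released it (about 9 N at each stop), withdrew and handed in at about 22 s; the last picture shows nothing else moved, but the hand-in returned no verdict.

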